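# Unlock the jolley arm and hold it raised

## Robot

A 6-joint arm with a two-finger parallel gripper is mounted at the origin on the work surface. World frame = base frame: x ahead of the robot, y to its left, z up, the work surface at z = 0. Lengths are in m, angles in rad, forces in N, time in s.
With the tool pointing down it reaches from about 0.225 to 0.875 m from the base axis. Payload 3.4 kg.
Tool frame: the origin (TCP) lies between the finger pads; the fingertips stand 25 mm ahead of it and the grasp point (between the pads) lies 6 mm ahead of it (manip.tips_ahead is the distance from the TCP to the fingertips, in m); z points along the fingers, x is the direction in which the jaws open and shut, and the axes are right-handed (so a half turn about z gives the same grasp; the last joint's range is limited). The gripper opens to 85 mm and grips with 20 to 120 N. Pads are 22 mm wide; open, the fingers measure 114 mm over their backs; the gripper's body (76 mm by 85 mm) begins 54 mm behind the grasp point. The pads swing forward as they close: fully open they stand 13 mm farther back than shut.
Start: joints at [1.09, 0.276, 1.505, -0, 1.361, -0.121], TCP at [0.202, 0.538, 0.256] pointing down, gripper open.
Joint ranges: [-2.89, 2.89], [-0.75, 2.08], [0.22, 2.7], [-1.18, 4.32], [0.11, 2.71], [-2.7, 2.7]. Speed limits (rad/s): [2.57, 2.57, 3.14, 3.14, 3.14, 3.14].

## Interface

Orientations are given as a unit quaternion [w, x, y, z].
In Python, from rig import manip gives the robot as it stands. The module is installed in compiled form; this text tells all that it offers.
- The arm moves only by the tool send_rows, never from a script. Its argument "plan" is a list of rows, each an object with "linear": the shift along the tool's x, y, z in m, a list of three; "delta_rot": the turn, a rotation vector about the tool's x, y, z in degrees, a list of three; "fingers": the finger opening in m, from 0 to 0.0854. A call has 1 to 12 rows; each row shifts and turns the pose as measured when the row begins, along the tool's axes as they then stand; what a row does not reach is not made up. A row lasts 1/12 s, in which the tool goes at most 41.7 mm and 7.16 degrees, less where a joint would pass 70% of its speed; a pose out of reach is approached as far as the arm can. A call with a gripper value outside its range is refused whole. The fingers move at their own pace and stop on an object; "force" is the grip in N (left out, the last holds). Time passes only in rows, so rows that do not move let the fingers close. It gives the time, the measured TCP pose, the force and the opening at its end, in the units of the state.
- manip.get_state(): the state, without advancing time (a new reading comes with each control period).
- manip.get_image(name): name is "side" or "top" or "wrist"; returns the picture (400x640x3 uint8, red, green, blue); there is no depth.
- manip.camera_info(name): a dict with "K" (3x3 intrinsics, pixels), "rvec" (rotation vector, rad) and "tvec" (3), from world to camera coordinates, as OpenCV has them. Camera axes: x right, y down, z forward; pixel columns grow to the right and rows downward; lengths in m; the calibration is good to about 2 mm. The wrist camera is an equidistant fisheye: a pixel r from the principal point sees the ray r / f radians off the axis. A picture is of the moment at which its call begins: read the wrist's pose just before it. camera_info takes no time and is no camera call; for the wrist camera it gives the pose at the moment of the call.
- manip.sign_off(): hands the job in, once; it reports no verdict.
Trained networks look in the newest picture that a camera, given by its name, has taken for a name from the list of things; names that differ only in an ending like _2 or _b are one class to them, and where a whole thing is asked for, a point or a joint stands for the part that bears it (a point fixed in the world has none). Each returns a list of dicts, best first, with "p" (0 to 1); they miss things now and then, are a little off and sometimes report something else, mostly with a low value. They report only what shows in the picture. A call takes as long as a camera call. They do not tell look-alikes from the thing itself.
- manip.find_in(thing, camera): "extent" ([left, top, right, bottom] in pixels, round what is visible of it).
- manip.masks_of(thing, camera): "pixels" (400x640 bool, what is visible of it) and "extent" ([left, top, right, bottom] in pixels, round what is visible of it).
The state is a dict: "clock": time; "qpos": joint angles; "qd": joint speeds; "effort": joint torques, N m; "position": TCP position; "ee_rot": TCP orientation; "contact_force": force on the tool from outside, world axes, zero at the start; "moment": the same for the moment, N m; "width": finger opening in m.
Only numpy, scipy, OpenCV 4.12 (cv2) and the standard library are available. Lean on these libraries where they do the work, as an engineer would, in place of code of your own. Each camera call takes 0.05 s, during which the arm holds its last target. There are 200 camera calls.

## Task

The jolley press's arm must come up so the mould under it can be got at. Lift the red lock clip straight up off its rail against its catch and leave it in the blue tray; then pull the yellow latch tab sideways, away from the arm, against its spring and, with it pulled, lift the arm off its ball. Finish still holding the arm up in the gripper, still, raised about 30 degrees, and leave the other things on the bench where they are.

Things in the scene. Friction and masses are not known exactly. Their poses are not given: they have to be found in the camera images.
- jolley: blue press fixed to the bench, base plate 260 x 420 x 16 mm (x -130..130, y -250..170), wheel and mould in the middle. Origin on the bench, z up. The aluminium arm lies along its y: hinge at y -200, ball post at y 120 mm, x 0. The latch pulls along its -x. Lowered arm's top z 150, hinge cheeks z 155; by the latch only clip, tab and arm rise above z 125 mm
- jolley_hinge (a point): centre of the arm's hinge; the hinge axis is the press's x axis, 135 mm above the bench
- jolley_arm (a joint): arm angle, rad: 0 = down on its ball and locked; grows as the free end rises (limit 1.2). Weighs about 0.65 kg and falls back if let go. It turns about the press's +x through jolley_hinge, carrying the latch tab in an arc of about 320 mm radius and leaning it towards the hinge
- latch (a joint): latch travel, m: 0 = shut, grows as the tab is pulled along the press's -x, stop at 0.018. The spring pulls back with 4 N at 0, 13 N at the stop. The jaw lets go of the ball from 0.0105 on, only then can the arm rise; once it is up the latch may slide back. With the clip on its rail the tab moves only about 5 mm
- latch_tab (a point): middle of the yellow upright latch tab's bare part; slides, rises and tilts with latch and arm. Tab 10 mm thick along the press's x (pinch it so), 24 mm wide along y. Arm down, this point is 165 mm above the bench: bare tab from 15 mm below (arm's top) to 15 mm above it, then a head 8 mm thick, jutting 10 mm to +x. The arm's edge is 30 mm off on the press's +x side
- lock_clip: loose red clip, 60 g, 87 mm tall, saddle over the rail. Origin level with its leg bottoms; legs and roof 30 x 30 mm up to 31 mm, then a grip block 20 (x) x 24 mm (y, pinch so) from 31 to 87 mm, centred 2.5 mm to -x of the origin. On the rail its axes match the press's; the tab is 10 mm off on +x, just as tall. A sprung ball holds it: up to 15 N straight up in the first 15 mm; off the rail at 30 mm
- clip_seat (a point): where the clip's origin is when it is home on the rail (100 mm above the bench); the rail's top is 25 mm higher. Fixed to the press
- tray: blue open tray, 150 (its x) x 120 (its y) x 28 mm, fixed, walls and floor 5 mm; origin on the bench under its centre
- mug: terracotta mug, 76 mm across, 85 mm tall (bystander, loose; origin centre of its underside)
- glaze_jar: amber glass jar, 64 mm across, 85 mm tall (bystander, loose; origin centre of its underside)
- slip_bottle: white plastic bottle with red cap, 52 mm across, 140 mm tall (bystander, loose; origin centre of its underside)
- bowl: blue ceramic bowl, 110 mm across, 50 mm tall (bystander, loose; origin centre of its underside)
- kiln_prop: white ceramic post, 34 mm across, 50 mm tall (bystander, loose; origin centre of its underside)
- puck: pale wooden disc, 52 mm across, 14 mm thick, lying on the press's base plate (bystander, loose; origin centre of its underside)
- brush: brush lying on the bench; origin underneath it (bystander, loose)
Things that resemble listed ones, but are neither listed nor needed, are in the scene too. There is more than one size of the tray; the job needs the smaller.

How it is judged:
By the outcome, as a careful person would: the job done as asked, in the order asked, and still so for the second after the job is handed in, while the arm keeps its last pose, push and grip.
It also fails if it takes over 51 s, if anything falls off the work surface, if the arm or the gripper's body presses on something with over 40 N, if the wrist force passes 120 N, or if a joint passes its speed limit or range.

## Working session

There is one attempt and no reset: what is moved stays moved. The work goes in short steps, Python scripts to look and compute and a tool call to move; the robot and the scene stay as the last step left them, time stands still between calls to the robot, and variables do not carry over. Pictures are saved under pics/ and viewed, about 8 in all and at most 12, crops included, and the job is handed in when it is done.

Besides the shell and the picture viewer there is one more tool, called after "Emit:" as name([rows], argument=value, ...), one row to a line, values as JSON. send_rows: Moves the arm, as the interface text tells. Its arguments: {"type":"object","properties":{"plan":{"type":"array","items":{"type":"object","properties":{"linear":{"type":"array","items":{"type":"number"}},"delta_rot":{"type":"array","items":{"type":"number"}},"fingers":{"type":"number"}}}},"force":{"type":"number"}},"required":["plan"]}

```bash
mkdir -p pics
python3 - <<'E'
from rig import manip
import cv2,numpy as np
s=manip.get_state();print(s)
for c in ["side","top"]:
    im=manip.get_image(c);cv2.imwrite(f"pics/{c}0.png",im[:,:,::-1]);i=manip.camera_info(c)
    print(c,np.round(i["K"],1).tolist(),i["rvec"],i["tvec"])
    for t in ["jolley","lock_clip","latch_tab","tray","puck"]:
        print(t,[(round(d["p"],2),np.round(d["extent"]).tolist()) for d in manip.find_in(t,c)][:4])
E
```

```text
{'clock': 0.0, 'qpos': array([ 1.08997971e+00,  2.76611905e-01,  1.50612487e+00, -1.63178958e-05,
        1.36068698e+00, -1.21027081e-01]), 'qd': array([-0.00016838, -0.000158  , -0.00010361,  0.00166159, -0.00180423,
        0.00064848]), 'effort': array([ 3.22916880e-03, -4.16754735e+01, -2.45807630e+01,  1.79751319e-04,
        1.08203245e-02, -2.79404254e-06]), 'position': array([0.20224857, 0.53775114, 0.25543331]), 'ee_rot': array([ 4.33472004e-04,  8.22214364e-01,  5.69177215e-01, -8.06470584e-04]), 'contact_force': array([-0.06961389,  0.22106189, -0.79791152]), 'moment': array([ 0.0066791 ,  0.00350579, -0.02605041]), 'width': 0.08528844480550783}
side [[388.9, 0.0, 320.4], [0.0, 388.9, 200.4], [0.0, 0.0, 1.0]] [ 2.13540664 -0.20295037  0.11962721] [-0.51312056  0.15962056  1.13856454]
jolley [(0.59, [312.0, 166.0, 424.0, 300.0]), (0.52, [335.0, 162.0, 345.0, 192.0]), (0.47, [320.0, 165.0, 331.0, 193.0])]
lock_clip [(0.47, [319.0, 164.0, 332.0, 191.0])]
latch_tab [(0.59, [331.0, 164.0, 344.0, 190.0])]
tray [(0.89, [202.0, 152.0, 265.0, 187.0]), (0.63, [286.0, 170.0, 328.0, 194.0])]
puck [(0.73, [330.0, 260.0, 349.0, 277.0])]
top [[502.9, 0.0, 310.1], [0.0, 502.9, 204.6], [0.0, 0.0, 1.0]] [ 2.15040489 -2.1089756   0.16450042] [-0.02344154  0.50819216  1.71280788]
jolley [(0.88, [264.0, 128.0, 386.0, 211.0])]
lock_clip [(0.54, [269.0, 177.0, 280.0, 192.0])]
latch_tab []
tray [(0.86, [197.0, 173.0, 233.0, 219.0]), (0.86, [138.0, 239.0, 201.0, 304.0])]
puck [(0.75, [351.0, 194.0, 368.0, 211.0]), (0.22, [265.0, 134.0, 387.0, 213.0])]
```

View pics/top0.png

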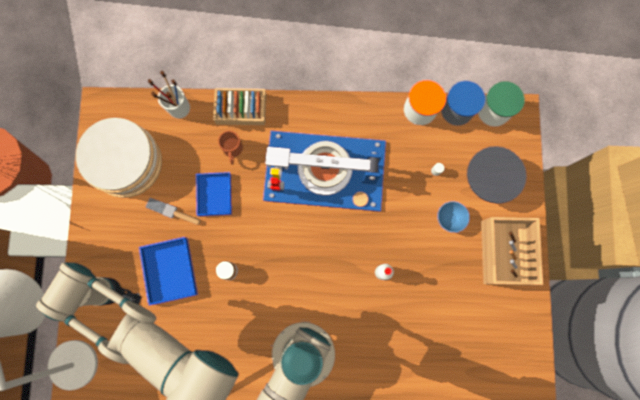

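View pics/side0.png

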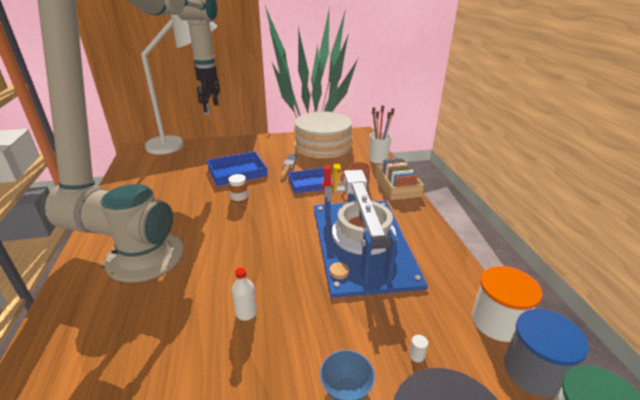

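The top view shows the press at about (325,170), with its hinge to the right (375,165), the clip at (275,183) and the tab at (275,172). The small tray is at (214,195) and the large one at (168,271). The side view confirms this, with the clip at (326,178) and the tab at (337,177).

```bash
cat > h.py <<'E'
from rig import manip
import cv2,numpy as np
from scipy.spatial.transform import Rotation as R
from scipy.optimize import least_squares
def cam(c):
    i=manip.camera_info(c);return np.array(i["K"]),cv2.Rodrigues(np.array(i["rvec"],float))[0],np.array(i["tvec"],float).ravel()
def proj(c,P,cm=None):
    K,r,t=cm or cam(c);p=np.atleast_2d(P)@r.T+t
    if c=="wrist":
        n=np.hypot(p[:,0],p[:,1])+1e-12;th=np.arctan2(n,p[:,2]);q=p[:,:2]/n[:,None]*th[:,None]
    else: q=p[:,:2]/p[:,2:]
    return q*[K[0,0],K[1,1]]+[K[0,2],K[1,2]]
def atz(c,uv,z,cm=None):
    K,r,t=cm or cam(c);uv=np.atleast_2d(uv);q=(uv-[K[0,2],K[1,2]])/[K[0,0],K[1,1]]
    if c=="wrist":
        th=np.hypot(q[:,0],q[:,1])+1e-12;d=np.c_[q/th[:,None]*np.sin(th)[:,None],np.cos(th)]
    else: d=np.c_[q,np.ones(len(q))]
    d=d@r;o=-r.T@t;return o+d*((z-o[2])/d[:,2])[:,None]
def tool():
    s=manip.get_state();q=s["ee_rot"];return s,R.from_quat([q[1],q[2],q[3],q[0]])
E
python3 - <<'E'
from h import *
im=manip.get_image("top")
hsv=cv2.cvtColor(im,cv2.COLOR_RGB2HSV)
def box(m,x0,y0,x1,y1):
    k=np.zeros(m.shape,np.uint8);k[y0:y1,x0:x1]=m[y0:y1,x0:x1];return k
bl=cv2.inRange(hsv,(100,120,40),(125,255,255))
for n,b,z in [("press",(255,120,400,220),.016),("tray",(190,165,240,225),.028),("big",(130,230,210,310),.028)]:
    k=box(bl,*b);pts=np.argwhere(k)[:,::-1].astype(np.float32)
    w=atz("top",pts,z)[:,:2].astype(np.float32)
    r=cv2.minAreaRect(w);print(n,r,cv2.boxPoints(r).round(3).tolist())
for c in ["top","side"]:
    im=manip.get_image(c);hsv=cv2.cvtColor(im,cv2.COLOR_RGB2HSV)
    b=(260,160,290,200) if c=="top" else (312,155,350,200)
    red=box(cv2.inRange(hsv,(0,170,80),(8,255,255))|cv2.inRange(hsv,(172,170,80),(180,255,255)),*b)
    ye=box(cv2.inRange(hsv,(20,150,100),(34,255,255)),*b)
    for n,k in (("red",red),("yel",ye)):
        p=np.argwhere(k)[:,::-1];print(c,n,len(p),p.min(0),p.max(0),p.mean(0))
        print(atz(c,[p.mean(0)],.187).round(3))
E
```

```text
press ((0.6393287777900696, -0.06298492848873138), (0.4135938882827759, 0.25493913888931274), 85.7522964477539) [[0.4970000088214874, -0.25999999046325684], [0.7509999871253967, -0.27900001406669617], [0.7820000052452087, 0.1340000033378601], [0.527999997138977, 0.15299999713897705]]
tray ((0.5433882474899292, 0.3288955092430115), (0.1490510106086731, 0.11722332239151001), 3.289982318878174) [[0.4659999907016754, 0.382999986410141], [0.47200000286102295, 0.26600000262260437], [0.6209999918937683, 0.2750000059604645], [0.6140000224113464, 0.3919999897480011]]
big ((0.2715300917625427, 0.47349196672439575), (0.20145896077156067, 0.16420994699001312), 13.7522611618042) [[0.15399999916553497, 0.5289999842643738], [0.19300000369548798, 0.3700000047683716], [0.3889999985694885, 0.4180000126361847], [0.3499999940395355, 0.5770000219345093]]
top red 94 [271 177] [279 189] [274.79787234 183.56382979]
[[0.551 0.1   0.187]]
top yel 59 [271 169] [278 177] [274.84745763 172.28813559]
[[0.588 0.101 0.187]]
side red 149 [323 164] [332 187] [327.31543624 175.65100671]
[[0.551 0.042 0.187]]
side yel 113 [333 164] [340 191] [335.46017699 174.2300885 ]
[[0.577 0.046 0.187]]
```

Emit:
send_rows([
  {"linear": [-0.02,0.034,-0.006],"delta_rot": [0,0,0],"fingers": 0.085},
  {"linear": [-0.02,0.034,-0.006],"delta_rot": [0,0,0],"fingers": 0.085},
  {"linear": [-0.02,0.034,-0.006],"delta_rot": [0,0,0],"fingers": 0.085},
  {"linear": [-0.02,0.034,-0.006],"delta_rot": [0,0,0],"fingers": 0.085},
  {"linear": [-0.02,0.034,-0.006],"delta_rot": [0,0,0],"fingers": 0.085},
  {"linear": [-0.02,0.034,-0.006],"delta_rot": [0,0,0],"fingers": 0.085},
  {"linear": [-0.02,0.034,-0.006],"delta_rot": [0,0,0],"fingers": 0.085},
  {"linear": [-0.02,0.034,-0.006],"delta_rot": [0,0,0],"fingers": 0.085},
  {"linear": [-0.02,0.034,-0.006],"delta_rot": [0,0,0],"fingers": 0.085},
  {"linear": [0,0,0],"delta_rot": [0,0,-5],"fingers": 0.085},
  {"linear": [0,0,0],"delta_rot": [0,0,-5],"fingers": 0.085},
  {"linear": [0,0,0],"delta_rot": [0,0,-6],"fingers": 0.085},
])

```text
clock: 1.75
position: [0.4373, 0.2502, 0.3119]
ee_rot: [0.002, 0.731, 0.683, 0.003]
contact_force: [-0.9, 0.2, 1.0]
width: 0.0852
```

Run:
```python
from h import *
s,r=tool();print(s["clock"],s["qpos"].round(4),s["position"],r.as_matrix().round(3).tolist(),s["contact_force"])
d=r.inv().apply(np.array([.553,.099,.29])-s["position"]);print("to clip, tool axes",d)
i=manip.camera_info("wrist");print(i)
im=manip.get_image("wrist");cv2.imwrite("pics/w1.png",im[:,:,::-1])
```

```text
1.75 [ 3.8230e-01  1.3680e-01  1.5511e+00 -1.1000e-03  1.4478e+00 -1.1205e+00] [0.43727822 0.25022575 0.31193656] [[0.068, 0.998, 0.006], [0.998, -0.068, 0.001], [0.002, 0.006, -1.0]] [-0.88555786  0.22699581  1.02485326]
to clip, tool axes [-0.1430733   0.12557212  0.02244199]
{'K': array([[309.70691629,   0.        , 318.04020018],
       [  0.        , 309.70691629, 198.33171437],
       [  0.        ,   0.        ,   1.        ]]), 'rvec': array([-2.12953861, -1.98729943, -0.29659811]), 'tvec': array([-0.27884733, -0.45522017,  0.3092421 ])}
```

View pics/w1.png

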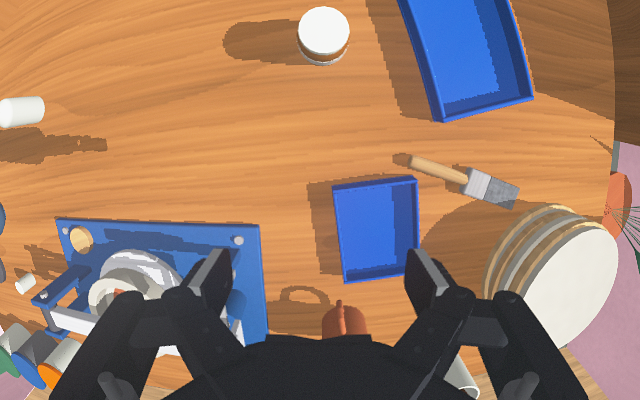

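The wrist view shows the small tray at (375,230), the big tray at (465,60) and the press corner at (250,235). The clip is hidden behind the left finger.

Emit:
send_rows([
  {"linear": [-0.0286,0.022,0],"delta_rot": [0,0,0],"fingers": 0.085},
  {"linear": [-0.0286,0.022,0],"delta_rot": [0,0,0],"fingers": 0.085},
  {"linear": [-0.0286,0.022,0],"delta_rot": [0,0,0],"fingers": 0.085},
  {"linear": [-0.0286,0.022,0],"delta_rot": [0,0,0],"fingers": 0.085},
  {"linear": [-0.0286,0.022,0],"delta_rot": [0,0,0],"fingers": 0.085},
  {"linear": [0,0,0],"delta_rot": [0,0,0],"fingers": 0.085},
])

```text
clock: 2.3
position: [0.5403, 0.098, 0.3122]
ee_rot: [0.001, 0.73, 0.683, 0.004]
contact_force: [-0.5, 0.5, -0.4]
width: 0.0848
```

Run:
```python
from h import *
s,r=tool();print(s["clock"],s["qpos"].round(4),s["position"],s["contact_force"])
cm=cam("wrist");print("campos",-cm[1].T@cm[2])
im=manip.get_image("wrist");cv2.imwrite("pics/w2.png",im[:,:,::-1])
hsv=cv2.cvtColor(im,cv2.COLOR_RGB2HSV)
red=cv2.inRange(hsv,(0,180,80),(5,255,255))|cv2.inRange(hsv,(174,180,80),(180,255,255))
ye=cv2.inRange(hsv,(22,150,100),(34,255,255))
for n,k in (("red",red),("yel",ye)):
    N,L,st,ce=cv2.connectedComponentsWithStats(k)
    for j in range(1,N):
        if st[j,4]>60: print(n,st[j],ce[j],atz("wrist",ce[j],.187,cm).round(4))
print(proj("wrist",[[.553,.099,.187],[.588,.1,.187]],cm))
```

```text
2.3 [ 0.0508  0.2059  1.4633  0.003   1.4645 -1.4535] [0.54027665 0.09800498 0.31221764] [-0.50360117  0.52885495 -0.43553638]
campos [0.46693918 0.10113378 0.42869642]
red [ 23  12  17  17 242] [31.26033058 20.15702479] [[ 0.3162 -0.2012  0.187 ]]
red [310 189  29  21 156] [327.55128205 192.44871795] [[0.5361 0.1052 0.187 ]]
red [310 211  30  23 568] [325.41373239 221.95246479] [[0.5616 0.1019 0.187 ]]
yel [310 235  31  30 764] [325.36387435 250.86125654] [[0.5887 0.1002 0.187 ]]
[[321.32283783 212.49497683]
 [325.04784807 250.20308311]]
```

View pics/w2.png

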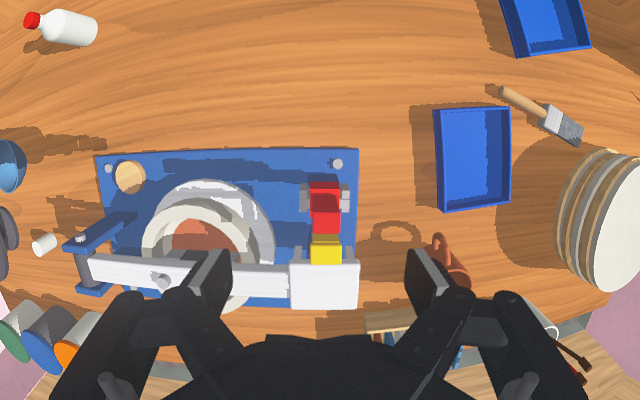

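The clip's top face is at (325,222), which maps to (0.5615, 0.102) at z 0.187. The yellow head is just below it at (325,251), and the arm's end block is at (325,285).

Emit:
send_rows([
  {"linear": [0.005,0.021,0.015],"delta_rot": [0,0,0],"fingers": 0.06},
  {"linear": [0,0,0.03],"delta_rot": [0,0,0],"fingers": 0.06},
  {"linear": [0,0,0.03],"delta_rot": [0,0,0],"fingers": 0.06},
  {"linear": [0,0,0],"delta_rot": [0,0,0],"fingers": 0.06},
])

```text
clock: 2.68
position: [0.5607, 0.1073, 0.2378]
ee_rot: [-0.0, 0.732, 0.681, 0.007]
contact_force: [-0.8, -0.4, -0.2]
width: 0.0602
```

Run:
```python
from h import *
s,r=tool();print(s["clock"],s["position"],r.as_matrix().round(3).tolist(),s["width"])
cm=cam("wrist")
im=manip.get_image("wrist")
cv2.imwrite("pics/w3.png",cv2.resize(im[150:380,200:440,::-1],None,fx=2.4,fy=2.4))
hsv=cv2.cvtColor(im,cv2.COLOR_RGB2HSV)
red=cv2.inRange(hsv,(0,180,80),(5,255,255))|cv2.inRange(hsv,(174,180,80),(180,255,255))
N,L,st,ce=cv2.connectedComponentsWithStats(red)
for j in range(1,N):
    if st[j,4]>60:
        p=np.argwhere(L==j)[:,::-1].astype(np.float32);w=atz("wrist",p,.187,cm)[:,:2].astype(np.float32)
        print(st[j],cv2.minAreaRect(w), r.inv().apply(np.r_[cv2.minAreaRect(w)[0],0.187]-s["position"]))
```

```text
2.6833 [0.5607225  0.10729377 0.23780578] [[0.073, 0.997, 0.01], [0.997, -0.073, 0.01], [0.011, 0.009, -1.0]] 0.06023802219011014
[292 189  40  31 348] ((0.5416792631149292, 0.10421168804168701), (0.021973857656121254, 0.017960064113140106), 85.5660629272461) [-0.00500181 -0.01923433  0.05058057]
[293 222  38  30 752] ((0.5618645548820496, 0.10242680460214615), (0.022142458707094193, 0.01882970705628395), 85.60076141357422) [-0.00530974  0.00102656  0.05076388]
[558 352  44  43 204] ((0.8134031295776367, 0.4406316578388214), (0.2580074071884155, 0.005718104541301727), 47.4848747253418) [0.35031987 0.22718455 0.05662195]
```

View pics/w3.png

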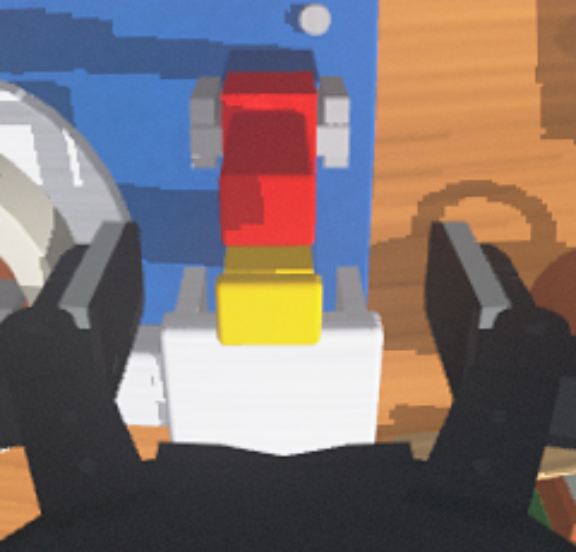

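The close view shows the clip's top centred about 5 mm left of the jaw middle, at crop (268,208). The tab head is at (268,310), and the jaws are clear on both sides.

Emit:
send_rows([
  {"linear": [-0.0055,0.001,0.01],"delta_rot": [0,0,0],"fingers": 0.06},
  {"linear": [0,0,0.03],"delta_rot": [0,0,0],"fingers": 0.06},
  {"linear": [0,0,0.03],"delta_rot": [0,0,0],"fingers": 0.06},
  {"linear": [0,0,0.002],"delta_rot": [0,0,0],"fingers": 0.02},
  {"linear": [0,0,0],"delta_rot": [0,0,0],"fingers": 0.0},
  {"linear": [0,0,0],"delta_rot": [0,0,0],"fingers": 0.0},
  {"linear": [0,0,0],"delta_rot": [0,0,0],"fingers": 0.0},
  {"linear": [0,0,0],"delta_rot": [0,0,0],"fingers": 0.0},
], force=60)

```text
clock: 3.4
position: [0.568, 0.1053, 0.1793]
ee_rot: [0.007, 0.731, 0.682, 0.016]
contact_force: [0.1, 0.7, -10.5]
width: 0.0233
```

Run:
```python
from h import *
s,r=tool();print(s["clock"],s["position"],r.as_matrix().round(3).tolist(),s["width"],s["contact_force"],s["moment"],s["qd"].round(3))
im=manip.get_image("wrist")
a=cv2.resize(im[150:380,200:440,::-1],None,fx=1.6,fy=1.6)
im=manip.get_image("side")
b=cv2.resize(im[120:250,270:400,::-1],(368,368),interpolation=cv2.INTER_CUBIC)
cv2.imwrite("pics/w4.png",np.hstack([a[:368],b]))
```

```text
3.4 [0.56798903 0.10525944 0.17929918] [[0.07, 0.997, 0.033], [0.997, -0.07, 0.011], [0.013, 0.032, -0.999]] 0.02332878116720137 [  0.12428653   0.66680129 -10.51188385] [-0.06005027 -0.02029102 -0.04240336] [-0.001 -0.006 -0.002 -0.001  0.008  0.   ]
```

View pics/w4.png

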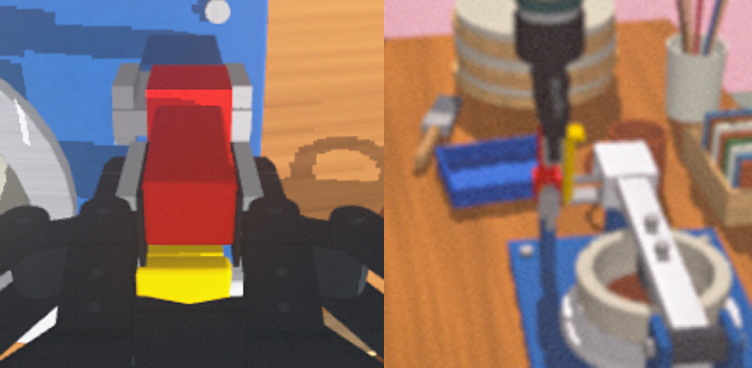

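The clip is held at full width (23 mm) between the pads. The tool sits about 6 mm toward the tab, but there is still a gap. I'll lift it straight up with a firmer grip.

Emit:
send_rows([
  {"linear": [0,0,0],"delta_rot": [0,0,0],"fingers": 0.0},
  {"linear": [0,0,-0.008],"delta_rot": [0,0,0],"fingers": 0.0},
  {"linear": [0,0.0003,-0.01],"delta_rot": [0,0,0],"fingers": 0.0},
  {"linear": [0,0.0003,-0.01],"delta_rot": [0,0,0],"fingers": 0.0},
  {"linear": [0,0.0003,-0.01],"delta_rot": [0,0,0],"fingers": 0.0},
  {"linear": [0,0.0003,-0.012],"delta_rot": [0,0,0],"fingers": 0.0},
  {"linear": [0,0.0003,-0.015],"delta_rot": [0,0,0],"fingers": 0.0},
  {"linear": [0,0.0003,-0.015],"delta_rot": [0,0,0],"fingers": 0.0},
], force=80)

```text
clock: 4.17
position: [0.5686, 0.1046, 0.2688]
ee_rot: [0.008, 0.731, 0.682, 0.018]
contact_force: [0.9, 0.4, -0.0]
width: 0.0227
```

Run:
```python
from h import *
s,r=tool();print(s["clock"],s["qpos"].round(3),s["position"],r.as_matrix().round(3).tolist(),s["width"],s["contact_force"])
for c in("side",):
    im=manip.get_image(c);cv2.imwrite("pics/s5.png",cv2.resize(im[90:290,180:440,::-1],None,fx=2.4,fy=2.4,interpolation=cv2.INTER_CUBIC))
# tray center target for TCP
d=r.inv().apply(np.array([.5434,.329,s["position"][2]])-s["position"]);print("to tray",d)
```

```text
4.1667 [ 0.055  0.254  1.506  0.011  1.343 -1.447] [0.5685948  0.10455295 0.26884138] [[0.07, 0.997, 0.038], [0.997, -0.071, 0.013], [0.015, 0.037, -0.999]] 0.022683816181708633 [ 0.88281597  0.44713311 -0.04652811]
to tray [ 0.22209382 -0.04101168  0.00190602]
```

View pics/s5.png

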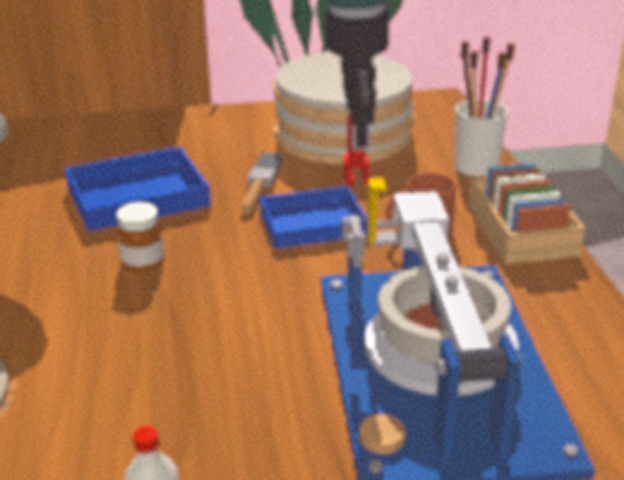

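The clip is off the rail at crop (355,165) and clear of the tab at (376,210). Next I'll carry it to the small tray.

Emit:
send_rows([
  {"linear": [0.032,-0.005,0],"delta_rot": [0,0,0],"fingers": 0.0},
  {"linear": [0.032,-0.005,0],"delta_rot": [0,0,0],"fingers": 0.0},
  {"linear": [0.032,-0.005,0],"delta_rot": [0,0,0],"fingers": 0.0},
  {"linear": [0.032,-0.005,0],"delta_rot": [0,0,0],"fingers": 0.0},
  {"linear": [0.032,-0.005,0],"delta_rot": [0,0,0],"fingers": 0.0},
  {"linear": [0.032,-0.005,0],"delta_rot": [0,0,0],"fingers": 0.0},
  {"linear": [0.03,-0.005,0],"delta_rot": [0,0,0],"fingers": 0.0},
  {"linear": [-0.0005,-0.0013,0.035],"delta_rot": [0,0,0],"fingers": 0.0},
  {"linear": [-0.0005,-0.0013,0.035],"delta_rot": [0,0,0],"fingers": 0.0},
  {"linear": [-0.0005,-0.0013,0.035],"delta_rot": [0,0,0],"fingers": 0.0},
  {"linear": [-0.0005,-0.0013,0.035],"delta_rot": [0,0,0],"fingers": 0.0},
  {"linear": [-0.0005,-0.0013,0.02],"delta_rot": [0,0,0],"fingers": 0.0},
])

```text
clock: 5.22
position: [0.5729, 0.3487, 0.1479]
ee_rot: [0.023, 0.731, 0.68, 0.054]
contact_force: [-1.1, -0.8, -0.7]
width: 0.0228
```

Emit:
send_rows([
  {"linear": [0,0,0],"delta_rot": [0,0,0],"fingers": 0.0},
])

```text
clock: 5.3
position: [0.5709, 0.3481, 0.1444]
ee_rot: [0.022, 0.731, 0.68, 0.051]
contact_force: [-0.6, -1.5, -0.1]
width: 0.0229
```

```bash
cat >> h.py <<'E'
def info(target=None,Rt=None):
    s,r=tool();print(s["clock"],s["position"].round(4),r.as_matrix().round(3).tolist(),s["width"].round(4),s["contact_force"].round(1),s["qpos"].round(3))
    if target is not None: print("lin",r.inv().apply(np.array(target)-s["position"]).round(4))
    if Rt is not None: print("rot",np.degrees((r.inv()*Rt).as_rotvec()).round(2))
    return s,r
def frame(z,x):
    z=np.array(z,float);z/=np.linalg.norm(z);x=np.array(x,float);x-=z*(x@z);x/=np.linalg.norm(x)
    return R.from_matrix(np.c_[x,np.cross(z,x),z])
E
python3 - <<'E'
from h import *
info([.546,.329,.148],R.from_matrix(np.c_[[.07,.997,.014],[.997,-.071,.037],[.038,.013,-.999]]))
E
```

```text
Traceback (most recent call last):
  File "h.py", line 22, in info
    s,r=tool();print(s["clock"],s["position"].round(4),r.as_matrix().round(3).tolist(),s["width"].round(4),s["contact_force"].round(1),s["qpos"].round(3))
                                                                                       ^^^^^^^^^^^^^^^^
AttributeError: 'float' object has no attribute 'round'
```

```bash
sed -i 's/s\["width"\].round(4)/round(s["width"],4)/' h.py
python3 - <<'E'
from h import *
info([.546,.329,.130],frame([.038,.013,-.999],[.07,.997,.014]))
E
```

```text
5.3 [0.5709 0.3481 0.1444] [[0.07, 0.992, 0.104], [0.997, -0.074, 0.036], [0.044, 0.101, -0.994]] 0.0229 [-0.6 -1.5 -0.1] [ 0.45   0.438  1.548 -0.015  1.046 -1.042]
lin [-0.0214 -0.0248  0.0111]
rot [ 3.71 -1.6  -0.11]
```

Emit:
send_rows([
  {"linear": [-0.011,-0.012,0.004],"delta_rot": [1.9,-0.8,0],"fingers": 0.0},
  {"linear": [-0.011,-0.012,0.004],"delta_rot": [1.9,-0.8,0],"fingers": 0.0},
  {"linear": [0,0,0],"delta_rot": [0,0,0],"fingers": 0.0},
])

```text
clock: 5.55
position: [0.5457, 0.3275, 0.1372]
ee_rot: [0.007, 0.732, 0.681, 0.017]
contact_force: [-0.5, -0.8, -1.2]
width: 0.0228
```

Run:
```python
from h import *
info([.546,.329,.092],frame([.038,.013,-.999],[.07,.997,.014]))
im=manip.get_image("wrist");cv2.imwrite("pics/w6.png",im[:,:,::-1])
```

```text
5.55 [0.5457 0.3275 0.1372] [[0.071, 0.997, 0.035], [0.997, -0.072, 0.013], [0.016, 0.033, -0.999]] 0.0228 [-0.5 -0.8 -1.2] [ 0.433  0.432  1.573 -0.003  1.099 -1.066]
lin [ 0.0009 -0.0013  0.0452]
rot [-0.2   0.01 -0.06]
```

View pics/w6.png

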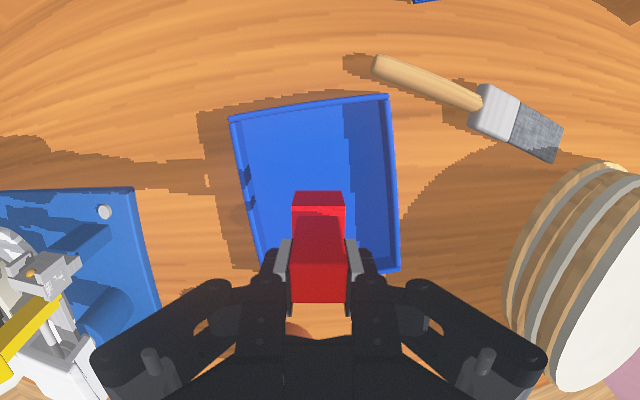

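The clip hangs over the small tray at (318,250), with the brush and the mug clear. I'll lower it now.

Emit:
send_rows([
  {"linear": [0,-0.0007,0.02],"delta_rot": [0,0,0],"fingers": 0.0},
  {"linear": [0,-0.0007,0.02],"delta_rot": [0,0,0],"fingers": 0.0},
  {"linear": [0,0,0.004],"delta_rot": [0,0,0],"fingers": 0.0},
  {"linear": [0,0,0.003],"delta_rot": [0,0,0],"fingers": 0.0},
])

```text
clock: 5.93
position: [0.5537, 0.3308, 0.0996]
ee_rot: [0.01, 0.732, 0.68, 0.028]
contact_force: [-0.0, 0.3, -0.2]
width: 0.0225
```

Emit:
send_rows([
  {"linear": [0,-0.004,0.003],"delta_rot": [1,-0.4,0],"fingers": 0.0},
  {"linear": [0,-0.003,0.004],"delta_rot": [0.3,-0.2,0],"fingers": 0.0},
  {"linear": [0,0,0.004],"delta_rot": [0,0,0],"fingers": 0.0},
  {"linear": [0,0,0.003],"delta_rot": [0,0,0],"fingers": 0.0},
])

```text
clock: 6.27
position: [0.5494, 0.3328, 0.0889]
ee_rot: [0.006, 0.733, 0.68, 0.019]
contact_force: [0.3, 0.1, -1.4]
width: 0.0225
```

Emit:
send_rows([
  {"linear": [0,-0.001,0.003],"delta_rot": [0,0,0],"fingers": 0.0},
  {"linear": [0,0,0.003],"delta_rot": [0,0,0],"fingers": 0.0},
  {"linear": [0,0,0],"delta_rot": [0,0,0],"fingers": 0.0},
])

```text
clock: 6.52
position: [0.5486, 0.3333, 0.0824]
ee_rot: [0.006, 0.733, 0.68, 0.02]
contact_force: [0.3, -0.2, -1.6]
width: 0.0227
```

Emit:
send_rows([
  {"linear": [0,0,0.003],"delta_rot": [0,0,0],"fingers": 0.0},
  {"linear": [0,0,0.002],"delta_rot": [0,0,0],"fingers": 0.0},
  {"linear": [0,0,0],"delta_rot": [0,0,0],"fingers": 0.0},
])

```text
clock: 6.77
position: [0.549, 0.3335, 0.0828]
ee_rot: [0.007, 0.732, 0.681, 0.021]
contact_force: [0.0, -0.1, -0.2]
width: 0.0231
```

Emit:
send_rows([
  {"linear": [0,0,0.001],"delta_rot": [0,0,0],"fingers": 0.03},
  {"linear": [0,0,0],"delta_rot": [0,0,0],"fingers": 0.045},
  {"linear": [0,0,0],"delta_rot": [0,0,0],"fingers": 0.045},
  {"linear": [0,0,-0.01],"delta_rot": [0,0,0],"fingers": 0.045},
  {"linear": [0,0,-0.03],"delta_rot": [0,0,0],"fingers": 0.045},
  {"linear": [0,0,-0.04],"delta_rot": [0,0,0],"fingers": 0.045},
  {"linear": [0,0,-0.04],"delta_rot": [0,0,0],"fingers": 0.045},
  {"linear": [0,0,-0.04],"delta_rot": [0,0,0],"fingers": 0.045},
])

```text
clock: 7.43
position: [0.538, 0.3281, 0.2369]
ee_rot: [0.003, 0.733, 0.681, 0.009]
contact_force: [1.0, -0.1, -0.2]
width: 0.0448
```

Run:
```python
from h import *
info()
im=manip.get_image("wrist");cv2.imwrite("pics/w7.png",im[:,:,::-1])
```

```text
7.4333 [0.538  0.3281 0.2369] [[0.073, 0.997, 0.018], [0.997, -0.074, 0.008], [0.009, 0.017, -1.0]] 0.0448 [ 1.  -0.1 -0.2] [ 0.438  0.36   1.429 -0.     1.334 -1.06 ]
```

View pics/w7.png

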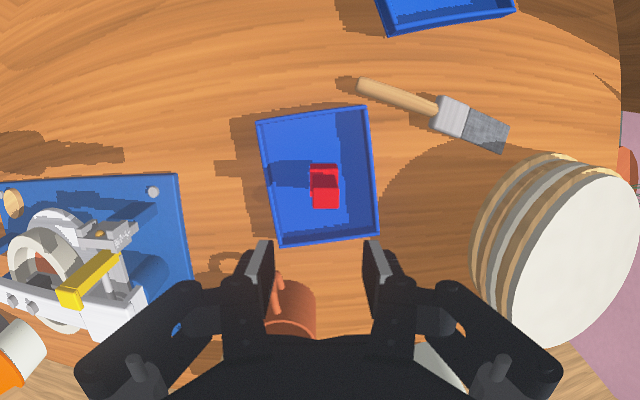

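The clip stands in the small tray at (325,186) and the gripper is free. The tab head at (80,285) is visible.

I'll pinch the tab from above, across its head (20 mm along press x). That keeps the fingertips above the arm's top, and the +x pad pulls against the head itself. First I turn the tool by 90°.

Emit:
send_rows([
  {"linear": [0,0,-0.006],"delta_rot": [0,0,7.1],"fingers": 0.06},
  {"linear": [0,0,-0.006],"delta_rot": [0,0,7.1],"fingers": 0.06},
  {"linear": [0,0,-0.006],"delta_rot": [0,0,7.1],"fingers": 0.06},
  {"linear": [0,0,-0.006],"delta_rot": [0,0,7.1],"fingers": 0.06},
  {"linear": [0,0,-0.006],"delta_rot": [0,0,7.1],"fingers": 0.06},
  {"linear": [0,0,-0.006],"delta_rot": [0,0,7.1],"fingers": 0.06},
  {"linear": [0,0,-0.006],"delta_rot": [0,0,7.1],"fingers": 0.06},
  {"linear": [0,0,-0.006],"delta_rot": [0,0,7.1],"fingers": 0.06},
  {"linear": [0,0,-0.006],"delta_rot": [0,0,7.1],"fingers": 0.06},
  {"linear": [0,0,-0.006],"delta_rot": [0,0,7.1],"fingers": 0.06},
  {"linear": [0,0,0],"delta_rot": [0,0,7.1],"fingers": 0.06},
  {"linear": [0,0,0],"delta_rot": [0,0,7.1],"fingers": 0.06},
])

```text
clock: 8.48
position: [0.5417, 0.3299, 0.3235]
ee_rot: [-0.012, 1.0, -0.004, 0.026]
contact_force: [-0.5, 0.3, -0.0]
width: 0.0596
```

Run:
```python
from h import *
info([.5917,.1003,.29],frame([0,0,-1],[.9972,-.075,0]))
```

```text
8.4833 [0.5417 0.3299 0.3235] [[0.999, -0.007, 0.053], [-0.008, -1.0, 0.024], [0.053, -0.025, -0.998]] 0.0596 [-0.5  0.3 -0. ] [ 0.438  0.31   1.294 -0.     1.48   0.445]
lin [0.05   0.23   0.0306]
rot [-1.51 -2.97  3.86]
```

Emit:
send_rows([
  {"linear": [0.007,0.033,0.003],"delta_rot": [-0.5,-1,1.3],"fingers": 0.06},
  {"linear": [0.007,0.033,0.003],"delta_rot": [-0.5,-1,1.3],"fingers": 0.06},
  {"linear": [0.007,0.033,0.003],"delta_rot": [-0.5,-1,1.3],"fingers": 0.06},
  {"linear": [0.007,0.033,0.003],"delta_rot": [0,0,0],"fingers": 0.06},
  {"linear": [0.007,0.033,0.003],"delta_rot": [0,0,0],"fingers": 0.06},
  {"linear": [0.007,0.033,0.003],"delta_rot": [0,0,0],"fingers": 0.06},
  {"linear": [0.006,0.025,0.003],"delta_rot": [0,0,0],"fingers": 0.06},
  {"linear": [0,0,0],"delta_rot": [0,0,0],"fingers": 0.06},
  {"linear": [0,0,0],"delta_rot": [0,0,0],"fingers": 0.06},
])

```text
clock: 9.23
position: [0.5785, 0.0975, 0.3027]
ee_rot: [-0.001, 0.999, -0.04, 0.002]
contact_force: [-0.0, 0.5, -0.2]
width: 0.0602
```

Run:
```python
from h import *
s,r=info([.5917,.1003,.25],frame([0,0,-1],[.9972,-.075,0]))
cm=cam("wrist");im=manip.get_image("wrist")
hsv=cv2.cvtColor(im,cv2.COLOR_RGB2HSV)
ye=cv2.inRange(hsv,(22,150,100),(34,255,255))
N,L,st,ce=cv2.connectedComponentsWithStats(ye)
for j in range(1,N):
    if st[j,4]>60:
        p=np.argwhere(L==j)[:,::-1].astype(np.float32);w=atz("wrist",p,.188,cm)[:,:2].astype(np.float32)
        print(st[j],cv2.minAreaRect(w))
cv2.imwrite("pics/w8.png",im[:,:,::-1])
```

```text
9.2333 [0.5785 0.0975 0.3027] [[0.997, -0.079, 0.004], [-0.079, -0.997, 0.003], [0.003, -0.003, -1.0]] 0.0602 [-0.   0.5 -0.2] [0.047 0.27  1.399 0.003 1.469 0.126]
lin [ 0.0127 -0.0036  0.0528]
rot [-0.18 -0.2  -0.23]
[322 164  27  49 992] ((0.593128502368927, 0.10699713975191116), (0.03924557939171791, 0.01960647664964199), 87.75545501708984)
```

View pics/w8.png

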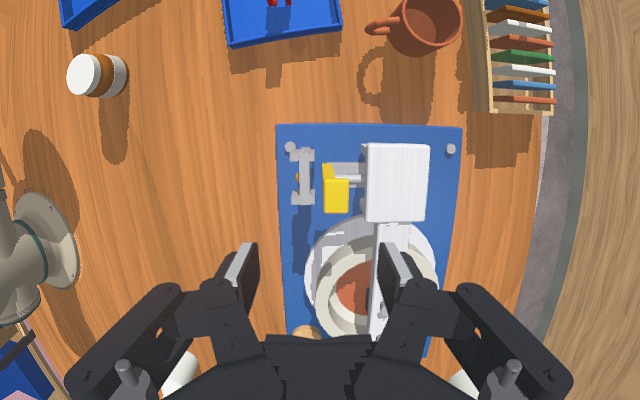

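The wrist view shows the tab head's top face at about (336,198), with the arm's end block starting at column 365 and the rail empty at (303,178). The head centre measures about (0.593, 0.100).

Emit:
send_rows([
  {"linear": [0.014,-0.0036,0.01],"delta_rot": [0,0,0],"fingers": 0.05},
  {"linear": [0,0,0.02],"delta_rot": [0,0,0],"fingers": 0.05},
  {"linear": [0,0,0.02],"delta_rot": [0,0,0],"fingers": 0.05},
  {"linear": [0,0,0.02],"delta_rot": [0,0,0],"fingers": 0.05},
  {"linear": [0,0,0.005],"delta_rot": [0,0,0],"fingers": 0.05},
  {"linear": [0,0,0],"delta_rot": [0,0,0],"fingers": 0.05},
])

```text
clock: 9.78
position: [0.5948, 0.1083, 0.2293]
ee_rot: [-0.003, 0.999, -0.036, 0.006]
contact_force: [0.5, -0.2, 0.2]
width: 0.0502
```

Run:
```python
from h import *
s,r=info([.593,.100,.186],frame([0,0,-1],[.9972,-.075,0]))
cm=cam("wrist");im=manip.get_image("wrist")
hsv=cv2.cvtColor(im,cv2.COLOR_RGB2HSV)
ye=cv2.inRange(hsv,(22,150,190),(34,255,255))
N,L,st,ce=cv2.connectedComponentsWithStats(ye)
for j in range(1,N):
    if st[j,4]>60:
        p=np.argwhere(L==j)[:,::-1].astype(np.float32);w=atz("wrist",p,.188,cm)[:,:2].astype(np.float32)
        print(st[j],cv2.minAreaRect(w))
```

```text
9.7833 [0.5948 0.1083 0.2293] [[0.997, -0.071, 0.012], [-0.071, -0.997, 0.006], [0.011, -0.007, -1.0]] 0.0502 [ 0.5 -0.2  0.2] [0.062 0.329 1.495 0.006 1.305 0.132]
lin [-0.0017  0.0087  0.0432]
rot [-0.41 -0.65  0.22]
[ 299  194   34   79 1980] ((0.5940276980400085, 0.11149066686630249), (0.04730337858200073, 0.019076110795140266), 85.5854263305664)
```

Emit:
send_rows([
  {"linear": [-0.001,0.0087,0.0],"delta_rot": [-0.4,-0.6,0.2],"fingers": 0.05},
  {"linear": [0,0,0.012],"delta_rot": [0,0,0],"fingers": 0.05},
  {"linear": [0,0,0.012],"delta_rot": [0,0,0],"fingers": 0.05},
  {"linear": [0,0,0],"delta_rot": [0,0,0],"fingers": 0.05},
])

```text
clock: 10.17
position: [0.5958, 0.1001, 0.211]
ee_rot: [0.0, 0.999, -0.036, 0.005]
contact_force: [-0.0, -0.4, -0.1]
width: 0.0502
```

Run:
```python
from h import *
s,r=info([.5935,.100,.186],frame([0,0,-1],[.9972,-.075,0]))
```

```text
10.1667 [0.5958 0.1001 0.211 ] [[0.997, -0.072, 0.009], [-0.072, -0.997, -0.001], [0.009, 0.0, -1.0]] 0.0502 [-0.  -0.4 -0.1] [ 5.200e-02  3.420e-01  1.522e+00 -1.000e-03  1.268e+00  1.250e-01]
lin [-0.0025  0.0003  0.025 ]
rot [ 0.01 -0.54  0.17]
```

Emit:
send_rows([
  {"linear": [-0.0025,0.0003,0.005],"delta_rot": [0,-0.5,0.2],"fingers": 0.05},
  {"linear": [-0.001,0,0.01],"delta_rot": [0,-0.2,0],"fingers": 0.05},
  {"linear": [-0.001,0,0.01],"delta_rot": [0,-0.2,0],"fingers": 0.05},
  {"linear": [0,0,0],"delta_rot": [0,0,0],"fingers": 0.05},
])

```text
clock: 10.5
position: [0.5931, 0.0995, 0.1885]
ee_rot: [0.0, 0.999, -0.038, -0.0]
contact_force: [-1.2, -0.1, 0.1]
width: 0.05
```

Run:
```python
from h import *
s,r=info([.5935,.100,.184],frame([0,0,-1],[.9972,-.075,0]))
im=manip.get_image("wrist")
a=cv2.resize(im[160:400,200:460,::-1],None,fx=1.6,fy=1.6)
im=manip.get_image("side")
b=cv2.resize(im[120:250,270:400,::-1],(384,384),interpolation=cv2.INTER_CUBIC)
cv2.imwrite("pics/w9.png",np.hstack([a[:384],b]))
```

```text
10.5 [0.5931 0.0995 0.1885] [[0.997, -0.076, -0.001], [-0.076, -0.997, -0.0], [-0.001, 0.0, -1.0]] 0.05 [-1.2 -0.1  0.1] [0.051 0.359 1.554 0.    1.229 0.127]
lin [ 0.0003 -0.0005  0.0045]
rot [ 0.    0.05 -0.07]
```

View pics/w9.png

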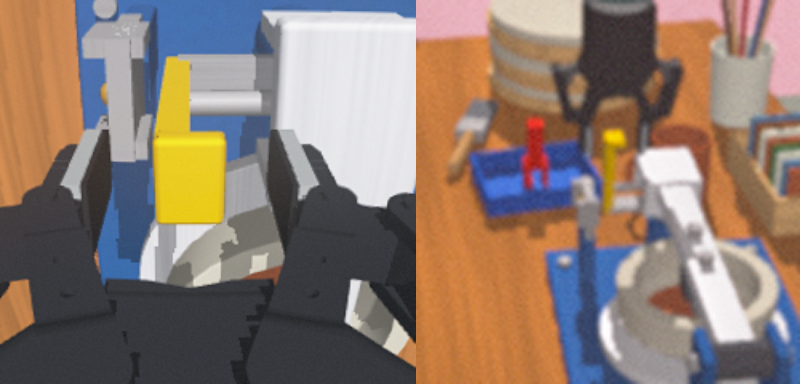

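The head is centred between the jaws (crop (190,177)). The side crop shows the clip still upright in the tray at (535,152). I'll close on the head.

Emit:
send_rows([
  {"linear": [0,-0.0005,0.003],"delta_rot": [0,0,0],"fingers": 0.03},
  {"linear": [0,0,0],"delta_rot": [0,0,0],"fingers": 0.015},
  {"linear": [0,0,0],"delta_rot": [0,0,0],"fingers": 0.0},
  {"linear": [0,0,0],"delta_rot": [0,0,0],"fingers": 0.0},
  {"linear": [0,0,0],"delta_rot": [0,0,0],"fingers": 0.0},
], force=90)

```text
clock: 11.02
position: [0.5931, 0.1003, 0.1879]
ee_rot: [-0.0, 0.999, -0.038, -0.0]
contact_force: [0.4, -0.8, -1.6]
width: 0.0179
```

Run:
```python
from h import *
s,r=info([.5935,.100,.184],frame([0,0,-1],[.9972,-.075,0]))
```

```text
11.0167 [0.5931 0.1003 0.1879] [[0.997, -0.075, -0.0], [-0.075, -0.997, 0.0], [-0.0, -0.0, -1.0]] 0.0179 [ 0.4 -0.8 -1.6] [0.052 0.359 1.555 0.    1.227 0.127]
lin [0.0005 0.0003 0.0039]
rot [-0.01  0.02 -0.02]
```

Emit:
send_rows([
  {"linear": [-0.004,0,0],"delta_rot": [0,0,0],"fingers": 0.0},
  {"linear": [-0.004,0,0],"delta_rot": [0,0,0],"fingers": 0.0},
  {"linear": [-0.004,0,0],"delta_rot": [0,0,0],"fingers": 0.0},
  {"linear": [-0.004,0,0],"delta_rot": [0,0,0],"fingers": 0.0},
])

```text
clock: 11.35
position: [0.5845, 0.1009, 0.1878]
ee_rot: [-0.0, 0.999, -0.038, 0.008]
contact_force: [8.5, -1.3, -3.9]
width: 0.0181
```

Run:
```python
from h import *
s,r=info([.5931-.014*.9972,.1003+.014*.075,.1879],frame([0,0,-1],[.9972,-.075,0]))
```

```text
11.35 [0.5845 0.1009 0.1878] [[0.997, -0.075, 0.017], [-0.075, -0.997, -0.001], [0.017, -0.001, -1.0]] 0.0181 [ 8.5 -1.3 -3.9] [ 0.055  0.34   1.587 -0.002  1.198  0.131]
lin [-0.0054 -0.     -0.0002]
rot [-0.04 -0.95 -0.03]
```

Emit:
send_rows([
  {"linear": [-0.005,0,0],"delta_rot": [0,-0.5,0],"fingers": 0.0},
  {"linear": [-0.005,0,0],"delta_rot": [0,-0.5,0],"fingers": 0.0},
  {"linear": [-0.005,0,0],"delta_rot": [0,-0.5,0],"fingers": 0.0},
])

```text
clock: 11.6
position: [0.5789, 0.1012, 0.1885]
ee_rot: [-0.0, 0.999, -0.038, 0.006]
contact_force: [10.4, -2.0, -4.4]
width: 0.0182
```

Run:
```python
from h import *
s,r=info([.5931-.015*.9972,.1003+.015*.075,.1879],frame([0,0,-1],[.9972,-.075,0]))
```

```text
11.6 [0.5789 0.1012 0.1885] [[0.997, -0.076, 0.013], [-0.076, -0.997, 0.0], [0.013, -0.001, -1.0]] 0.0182 [10.4 -2.  -4.4] [ 0.055  0.333  1.595 -0.     1.201  0.131]
lin [-0.0007 -0.0001  0.0006]
rot [-0.08 -0.73 -0.03]
```

Emit:
send_rows([
  {"linear": [-0.004,0.001,-0.007],"delta_rot": [1.2,-0.3,0],"fingers": 0.0},
  {"linear": [-0.004,0.0015,-0.01],"delta_rot": [1.8,-0.3,0],"fingers": 0.0},
  {"linear": [-0.0035,0.002,-0.012],"delta_rot": [2,-0.2,0],"fingers": 0.0},
  {"linear": [-0.003,0.002,-0.012],"delta_rot": [2,-0.2,0],"fingers": 0.0},
])

```text
clock: 11.93
position: [0.5765, 0.0922, 0.2283]
ee_rot: [-0.061, 0.997, -0.036, 0.014]
contact_force: [11.6, -1.8, -6.3]
width: 0.0181
```

```bash
cat >> h.py <<'E'
def arm(y0=.1003,z0=.1879):
    s,r=info()
    py=np.array([-(-.075),.9972,0]);O=np.array([.6423,-.023,0]);px=np.array([.9972,-.075,0])
    d=s["position"]-O;y=d@py+.2;z=d[2]-.135
    print("x",d@px,"y,z rel hinge",y,z,"rad",np.hypot(y,z),"ang",np.degrees(np.arctan2(z,y)),"tool ang",np.degrees(np.arctan2(r.as_matrix()[:,2]@py,-r.as_matrix()[2,2])))
E
python3 -c "
from h import *
arm()"
```

```text
11.9333 [0.5765 0.0922 0.2283] [[0.997, -0.071, 0.032], [-0.074, -0.99, 0.121], [0.023, -0.123, -0.992]] 0.0181 [11.6 -1.8 -6.3] [-0.033  0.284  1.571  0.129  1.261  0.003]
x -0.07420353775300528 y,z rel hinge 0.30990759477645025 0.09333514068811002 rad 0.32365748220517593 ang 16.760771215735588 tool ang 7.088937552061007
```

The arm rose about 7° at constant radius, so the latch has let go of the ball. I'll continue along the arc.

Emit:
send_rows([
  {"linear": [-0.003,0.0023,-0.014],"delta_rot": [2.5,-0.2,0],"fingers": 0.0},
  {"linear": [-0.003,0.0023,-0.014],"delta_rot": [2.5,-0.2,0],"fingers": 0.0},
  {"linear": [-0.003,0.0023,-0.014],"delta_rot": [2.5,-0.2,0],"fingers": 0.0},
  {"linear": [-0.003,0.0023,-0.014],"delta_rot": [2.5,-0.2,0],"fingers": 0.0},
])

```text
clock: 12.27
position: [0.5734, 0.0706, 0.2823]
ee_rot: [-0.15, 0.988, -0.037, 0.022]
contact_force: [13.2, -0.3, -7.2]
width: 0.0185
```

```bash
python3 -c "
from h import *
arm()"
```

```text
12.2667 [0.5734 0.0706 0.2823] [[0.996, -0.066, 0.055], [-0.08, -0.952, 0.296], [0.033, -0.299, -0.954]] 0.0185 [13.2 -0.3 -7.2] [-0.179  0.241  1.528  0.311  1.38  -0.165]
x -0.07574031536285501 y,z rel hinge 0.288171259136219 0.14734686422937293 rad 0.3236568753948897 ang 27.081432728082785 tool ang 17.399615890727823
```

Emit:
send_rows([
  {"linear": [-0.002,0.0023,-0.014],"delta_rot": [2.5,-0.4,0],"fingers": 0.0},
  {"linear": [-0.002,0.0023,-0.014],"delta_rot": [2.5,-0.4,0],"fingers": 0.0},
  {"linear": [-0.002,0.0023,-0.014],"delta_rot": [2.5,-0.4,0],"fingers": 0.0},
  {"linear": [-0.002,0.0023,-0.014],"delta_rot": [2.5,-0.4,0],"fingers": 0.0},
  {"linear": [-0.002,0.0015,-0.01],"delta_rot": [2,-0.2,0],"fingers": 0.0},
  {"linear": [-0.002,0,-0.001],"delta_rot": [0,0,0],"fingers": 0.0},
])

```text
clock: 12.77
position: [0.5727, 0.0309, 0.3421]
ee_rot: [-0.259, 0.965, -0.039, 0.027]
contact_force: [12.1, 3.6, -3.2]
width: 0.0185
```

```bash
python3 -c "
from h import *
arm()"
```

```text
12.7667 [0.5727 0.0309 0.3421] [[0.996, -0.061, 0.072], [-0.089, -0.862, 0.498], [0.032, -0.502, -0.864]] 0.0185 [12.1  3.6 -3.2] [-0.37   0.242  1.455  0.513  1.575 -0.322]
x -0.07343999880702218 y,z rel hinge 0.24855435325587344 0.20706763647598264 rad 0.32350621724813144 ang 39.79727270346614 tool ang 30.169634761487217
```

Emit:
send_rows([
  {"linear": [0,0,-0.0005],"delta_rot": [0,0,0],"fingers": 0.0},
  {"linear": [0,0,-0.0005],"delta_rot": [0,0,0],"fingers": 0.0},
  {"linear": [0,0,-0.0005],"delta_rot": [0,0,0],"fingers": 0.0},
  {"linear": [0,0,0],"delta_rot": [0,0,0],"fingers": 0.0},
  {"linear": [0,0,0],"delta_rot": [0,0,0],"fingers": 0.0},
  {"linear": [0,0,0],"delta_rot": [0,0,0],"fingers": 0.0},
])

```text
clock: 13.27
position: [0.5781, 0.0316, 0.3407]
ee_rot: [-0.263, 0.963, -0.041, 0.029]
contact_force: [8.4, 1.9, -1.4]
width: 0.0181
```

Run:
```python
from h import *
arm()
for k in range(6): manip.get_image("top")
im=manip.get_image("side");arm();print(manip.get_state()["qd"].round(4))
t=manip.get_image("top")
a=im[90:290,180:440,::-1];b=t[110:260,180:400,::-1]
cv2.imwrite("pics/f.png",np.hstack([cv2.resize(a,(400,308)),cv2.resize(b,(400,308))]))
```

```text
13.2667 [0.5781 0.0316 0.3407] [[0.995, -0.064, 0.077], [-0.095, -0.858, 0.505], [0.034, -0.51, -0.86]] 0.0181 [ 8.4  1.9 -1.4] [-0.37   0.249  1.451  0.522  1.569 -0.32 ]
x -0.06807259849543602 y,z rel hinge 0.2496134525597113 0.20565055853457315 rad 0.32341772976193056 ang 39.484294286084705 tool ang 30.65687654020088
13.6167 [0.5782 0.0315 0.3407] [[0.995, -0.064, 0.077], [-0.095, -0.858, 0.505], [0.034, -0.51, -0.86]] 0.0182 [ 9.   2.7 -1.4] [-0.37   0.249  1.451  0.522  1.569 -0.32 ]
x -0.06801794239187177 y,z rel hinge 0.24955551952614818 0.20568899702170595 rad 0.3233974657008943 ang 39.496076769839235 tool ang 30.63832109066795
[-0.001   0.0017  0.0011 -0.0014 -0.0013  0.0006]
```

View pics/f.png

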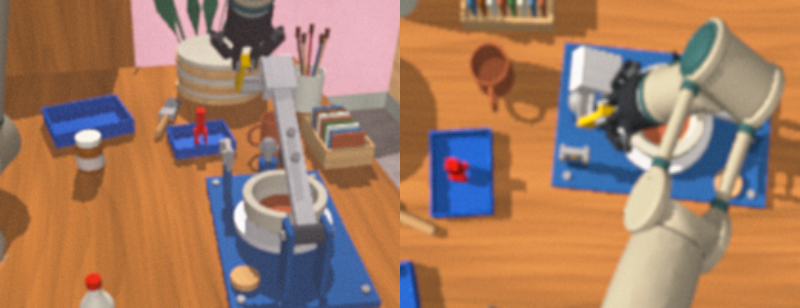

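The arm is up with its tab held in the gripper, at (243,70) in the left half. The clip stands in the small tray at (200,125), the ball post is free, and the puck, mug and brush have not moved. Everything is still at about 30°, so I'm handing in.

```bash
python3 -c "
from rig import manip
print(manip.sign_off())"
```

```text
the job is handed in; nothing more can be done
None
```

The job is done and handed in at about 13.7 s of the 51 s allowed; `sign_off` reports no verdict.

- **Clip:** I lifted the red clip straight up off its rail and left it standing in the smaller blue tray.
- **Latch and arm:** I pinched the yellow tab across its head and pulled it about 14 mm along the press's -x. With it pulled, I raised the arm along its arc, and it is still held by the tab at a 90 N grip setting.

**Last checks:**
- **Angle:** The arm is raised about 30.1° by TCP position and 30.6° by tool tilt.
- **Stillness:** Over 0.35 s the tool stayed within 0.1 mm with joint speeds near zero. The fingers stayed on the tab at 18 mm.
- **Bystanders:** The clip is upright in the tray, and the mug, puck and brush look undisturbed. I didn't view the bowl or kiln prop again after the early pictures. The jar and bottle still look in place.

**What didn't go to plan:**
- **Tool drift:** The tool drifted a few millimetres and degrees during fast moves, and I corrected it before each placing or grasp.
- **Clip grip:** The clip was gripped about 6 mm off-centre.
- **Latch:** The latch slid back a few millimetres once the arm was up, which the task allows.

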